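# Scan the tea chest's stock label

### The job

Take the hand scanner out of its holder and press its rubber hood lightly, flat and square, over the barcode label on the tea chest's sloping lid so that the whole label is covered, and keep it still like that for about two seconds; the lid stays up only by a stiff hinge, so do not push it down. Then stand the scanner upright back in its holder, letting go of it only once it is fully down there. Leave the mug, the jug and the tin where they are.

Things in the scene. Friction and masses are not known exactly. Their poses are not given: they have to be found in the camera images.
- scanner: Contact scanner, 0.17 to 0.34 kg, standing in the holder. Origin: centre of its yellow head's flat underside; z up the handle. Head 36 (x) by 84 mm (y), z = 0 to 40 mm; neck 34 by 62 mm to 53 mm; grey handle 30 (x) by 38 mm (y) to 150 mm. A stiff black rubber hood, 30 (x) by 62 mm (y), sticks out 4 to 16 mm below the head: how far differs each time, so feel for it. Half a turn about z is the same.
- grip (a point): Point on the scanner's axis, inside the handle, 120 mm above the head's underside: a good place to grip, across the 30 mm or the 38 mm width. Axes as the scanner's.
- holder: Fixed black open-topped box on a wooden foot. Origin: centre of its underside, on the table; z up. Inside 46 (x) by 92 mm (y), walls 5 mm thick, tops 54 mm up. The scanner's head rests on two ledges at the y ends, 26 mm up, 11 mm deep; its hood hangs in the well between. The scanner's wide side lies along y, with 5 mm (x) and 4 mm (y) of play each side. Let go only within 15 mm of this seat.
- chest: Fixed dark blue tea chest, 200 mm (x) by 240 mm (y) by 90 mm high, open on top under its lid. Origin: centre of its underside; z up; x points away from the robot (within the yaw).
- lid: Dark blue lid of the chest, 200 by 240 by 12 mm, hinged on the chest's edge nearest the robot, standing open 0.28 to 0.52 rad: its outer face, with the label, looks up and towards the robot. Origin: middle of the hinge line, on the underside; x up the lid, y along the hinge, z out of the outer face. Only hinge friction holds it: about 20 N pressed on the label makes it sink.
- label (a point): Centre of the white barcode label, 22 mm (x, up the slope) by 56 mm (y, level, across the bars), on the lid's flat outer face, 95 mm up from the hinge line. Axes as the lid's: z is the normal out of the face.
- mug: Loose white mug, 80 mm across, 95 mm high, between the work and the robot; leave alone. Origin: centre of its underside.
- jug: Loose brown jug, 94 mm across, 125 mm high, to the left; leave alone. Origin: centre of its underside.
- tin: Loose steel tin, 80 mm across, 120 mm high, to the right; leave alone. Origin: centre of its underside.

How it is judged:
On the way, in this order (a step that is already met when the one before it is completed fails the run):
1. the scanner is lifted out of its holder (z of scanner in the frame of holder above 0.08 m), for 0.1 s.
2. the hood is still on the label for 1.5 s: centred to 8 mm up the slope and 10 mm across, flat to 0.10 rad, turned to 0.15 rad along it, pressed with 1 to 15 N (x of scanner in the frame of label between -0.008 and 0.008 m and y of scanner in the frame of label between -0.01 and 0.01 m and z of scanner in the frame of label between 0 and 0.022 m and angle between the z axis of scanner and the z axis of label, either way round below 0.1 rad and angle between the y axis of scanner and the y axis of label, either way round below 0.15 rad and contact force between scanner and lid between 1 and 15 N and linear speed of scanner below 0.02 m/s and angular speed of scanner below 0.15 rad/s), for 1.5 s.
At the end, for the whole second after the job is handed in: The scanner is let go and at rest in its holder: between the walls, fully down (head within 4 mm of the ledges), upright within 0.08 rad, wide side along the holder within 0.2 rad; the label is within 8 mm of where it was (x of scanner in the frame of holder between -0.01 and 0.01 m and y of scanner in the frame of holder between -0.008 and 0.008 m and z of scanner in the frame of holder between 0.022 and 0.03 m and angle between scanner's own z axis and vertical below 0.08 rad and angle between the y axis of scanner and the y axis of holder, either way round below 0.2 rad and linear speed of scanner below 0.02 m/s and distance of label from where it was at the start of the episode below 0.008 m); the robot touches nothing.
It fails at once if the lid is pushed: the label moves more than 8 mm (distance of label from where it was at the start of the episode above 0.008 m).
It fails at once if the scanner is let go of while more than 15 mm above its seat (contact force between the fingers and scanner below 0.05 N and z of scanner in the frame of holder above 0.041 m).
It fails at once if the mug is moved more than 20 mm (distance of mug from where it was at the start of the episode above 0.02 m).
It fails at once if the jug is moved more than 20 mm (distance of jug from where it was at the start of the episode above 0.02 m).
It fails at once if the tin is moved more than 20 mm (distance of tin from where it was at the start of the episode above 0.02 m).
It also fails if it takes over 64 s, if anything falls off the work surface, if the arm or the gripper's body presses on something with over 40 N, if the wrist force passes 120 N, or if a joint passes its speed limit or range.

### The arm

A 7-joint arm with a two-finger parallel gripper is mounted at the origin on the work surface. World frame = base frame: x ahead of the robot, y to its left, z up, the work surface at z = 0. Lengths are in m, angles in rad, forces in N, time in s.
With the tool pointing down it reaches from about 0.35 to 0.9 m from the base axis. Payload 8.1 kg.
Tool frame: the origin (TCP) lies midway between the tips of the shut fingers; the grasp point (between the pads) lies 19 mm behind it; z points along the fingers, y is the line along which they close (so a half turn about z gives the same grasp; the last joint's range is limited). The gripper opens to 92 mm and grips with 3 to 60 N. Pads are 19 mm wide; open, the fingers measure 130 mm over their backs; the gripper's body (75 mm by 190 mm) begins 47 mm behind the grasp point.
Start: joints at [-1.398, 0.434, 0.025, 1.573, -0.012, 1.134, -0.075], TCP at [0.17, 0.601, 0.227] pointing down, gripper open.
Joint ranges: [-2.62, 2.62], [-0.44, 2.09], [-1.27, 1.32], [0.08, 2.57], [-1.32, 4.46], [0.12, 2], [-2.74, 2.74]. Speed limits (rad/s): [2.22, 2.22, 3.01, 3.01, 3.14, 3.14, 3.14].

### API

Orientations are given as a rotation vector (axis times angle).
In Python, from cell import observe, cams, job gives the robot as it stands. The module is installed in compiled form; this text tells all that it offers.
- The arm moves only by the tool step_arm, never from a script. Its argument "steps" is a list of rows, each a list of 6 numbers: the shift along the world's x, y, z in mm, then the turn, a rotation vector about the world's x, y, z in rad. In form: [[dx, dy, dz, rx, ry, rz], ...]. A call has 1 to 20 rows; each row shifts and turns the commanded pose from where the row before left it; what a row does not reach is not made up. A row lasts 1/12 s, in which the tool goes at most 41.7 mm and 7.16 degrees, less where a joint would pass 70% of its speed; a pose out of reach is approached as far as the arm can. A call with a gripper value outside its range is refused whole. "gripper" is the opening, from 0 (shut) to 1 (fully open), set as the call begins (left out, the last holds). The fingers move at their own pace and stop on an object; "force" is the grip in N (left out, the last holds). Time passes only in rows, so rows that do not move let the fingers close. It gives the time, the measured TCP pose, the force, the opening and the grip force at its end, in the units of the state.
- observe(): the state, without advancing time (a new reading comes with each control period).
- cams.get_image(name): name is "side" or "top"; returns the picture (420x560x3 uint8, red, green, blue); there is no depth.
- cams.get_calibration(name): a dict with "fov_y" (degrees; the focal length in pixels is half the picture's height over the tangent of half this angle, whatever the lens; pixels are square), "cx", "cy" (the principal point, pixels), "world_to_cam" (4x4, takes a point from world to camera coordinates). Camera axes: x right, y up, looking along -z (the intrinsics and any distortion apply to the point x, -y, -z); pixel columns grow to the right and rows downward; lengths in m; the calibration is good to about 2 mm. A picture is of the moment at which its call begins. get_calibration takes no time and is no camera call.
- job.sign_off(): hands the job in; it is judged then, once.
The state is a dict: "clock": time; "joints": joint angles; "dq": joint speeds; "joint_efforts": joint torques, N m; "position": TCP position; "ee_rot": TCP orientation; "force": force on the tool from outside, world axes, zero at the start; "ft_torque": the same for the moment, N m; "width": opening from 0.0 (shut) to 1.0 (fully open); "gripper_force": force on a finger pad.
Only numpy, scipy, OpenCV 4.12 (cv2) and the standard library are available. Lean on these libraries where they do the work, as an engineer would, in place of code of your own. Each camera call takes 0.05 s, during which the arm holds its last target. There are 200 camera calls.

## Working session

There is one attempt and no reset: what is moved stays moved. The work goes in short steps, Python scripts to look and compute and a tool call to move; the robot and the scene stay as the last step left them, time stands still between calls to the robot, and variables do not carry over. Pictures are saved under pics/ and viewed, at most 10 in all, crops included, and the job is handed in when it is done.

Besides the shell and the picture viewer there is one more tool, called as name(argument=value, ...) on one line, values as JSON. step_arm: Moves the arm, as the interface text tells. Its arguments: {"type":"object","properties":{"steps":{"type":"array","items":{"type":"array","items":{"type":"number"}}},"gripper":{"type":"number"},"force":{"type":"number"}},"required":["steps"]}

```bash
mkdir -p pics; python3 - <<'E'
from cell import observe,cams,job
import cv2,numpy as np
for n in("side","top"):
    im=cams.get_image(n); cv2.imwrite(f"pics/{n}0.png",cv2.cvtColor(im,cv2.COLOR_RGB2BGR))
    c=cams.get_calibration(n); print(n,c)
print(observe())
E
```

```text
side {'fov_y': 51.25839398045589, 'cx': 274.15733619622586, 'cy': 209.88935334800053, 'world_to_cam': array([[ 0.81606019, -0.57775228, -0.01575004, -0.45297707],
       [ 0.44629889,  0.61260255,  0.65233076, -0.32691389],
       [-0.36723707, -0.53937039,  0.75777075, -1.32971797],
       [ 0.        ,  0.        ,  0.        ,  1.        ]])}
top {'fov_y': 50.677307037632346, 'cx': 276.84047593135034, 'cy': 207.48344728882154, 'world_to_cam': array([[-0.01230611, -0.99992201,  0.00212784, -0.00416309],
       [ 0.97771291, -0.0115867 ,  0.20962636, -0.54352832],
       [-0.20958536,  0.0046601 ,  0.97777925, -1.33106394],
       [ 0.        ,  0.        ,  0.        ,  1.        ]])}
{'clock': 0.1, 'joints': array([-1.39759915,  0.43515371,  0.02497938,  1.57399401, -0.01156764,
        1.13398625, -0.07512383]), 'dq': array([-0.00068439, -0.00064372, -0.00136892, -0.00241708,  0.00026389,
       -0.0004685 , -0.00093941]), 'joint_efforts': array([ 3.22534783e-03, -6.69125390e+01,  9.87874120e-01, -3.15145147e+01,
       -6.05727942e-02,  3.73615720e-02,  1.09072414e-04]), 'position': array([0.17013835, 0.60093146, 0.22602795]), 'ee_rot': array([-4.31976498e-01, -3.11171772e+00,  2.19399812e-03]), 'force': array([ 0.2933971 , -0.04764416, -0.29482308]), 'ft_torque': array([0.03359204, 0.03238648, 0.00341142]), 'gripper_force': 0.0, 'width': 1.0040520181385124}
```

View pics/side0.png

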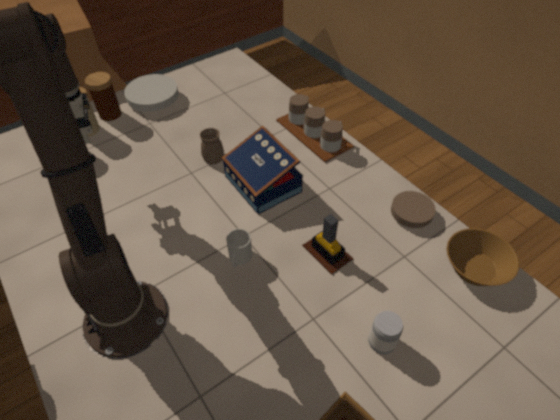

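View pics/top0.png

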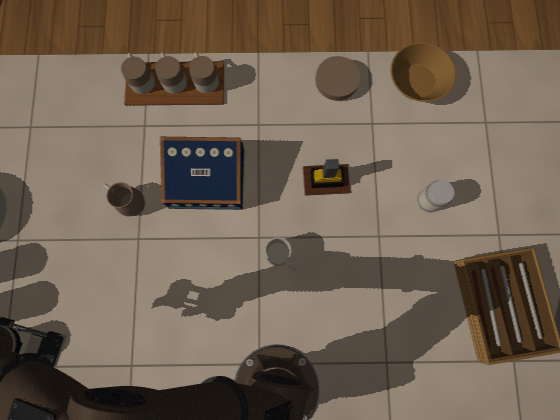

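The side view shows the chest at about (262,165), the label at (258,160), the scanner at (329,235) and the mug at (239,247). The top view shows the label at (201,172), the scanner at (328,172) and the mug at (279,250). I'll enlarge the parts that matter.

```bash
python3 - <<'E'
import cv2,numpy as np
def crop(n,x0,y0,w,h,s):
    im=cv2.imread(f"pics/{n}0.png")[y0:y0+h,x0:x0+w]
    im=cv2.resize(im,None,fx=s,fy=s,interpolation=cv2.INTER_CUBIC)
    return cv2.convertScaleAbs(im,alpha=1.6,beta=10)
# each: left chest, right scanner
a=crop("side",215,120,95,95,5); b=crop("side",295,205,65,95,5)
cv2.imwrite("pics/s1.png",np.hstack([a,b]))
a=crop("top",155,130,95,85,5); b=crop("top",295,150,63,85,5)
cv2.imwrite("pics/t1.png",np.hstack([a,b]))
E
```

```text
(no output)
```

View pics/s1.png

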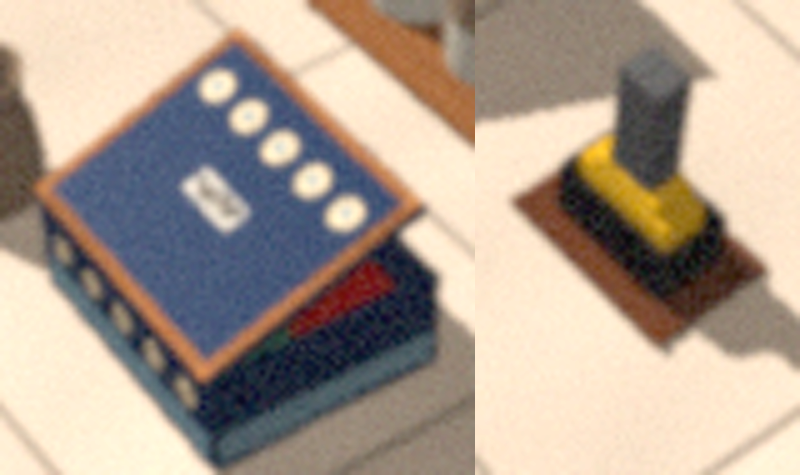

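View pics/t1.png

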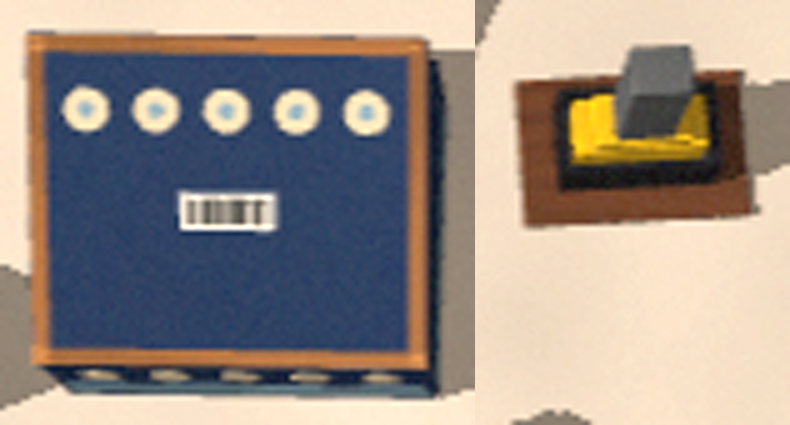

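The crops give sub-pixel corners for the lid, label, dots, holder plate and handle top in both views. I'll fit the poses jointly, with one radial distortion term per camera.

```bash
cat > geo.py <<'E'
import numpy as np
from cell import cams
from scipy.optimize import least_squares
from scipy.spatial.transform import Rotation as R
C={n:cams.get_calibration(n) for n in("side","top")}
def proj(n,P,k=0):
    c=C[n]; P=np.atleast_2d(P); q=P@c["world_to_cam"][:3,:3].T+c["world_to_cam"][:3,3]
    f=210/np.tan(np.radians(c["fov_y"])/2); a=q[:,0]/-q[:,2]; b=-q[:,1]/-q[:,2]
    s=1+k*(a*a+b*b); return np.c_[c["cx"]+f*a*s,c["cy"]+f*b*s]
def px(uv,x0,y0,u0=0,s=5): uv=np.array(uv,float); return np.c_[x0+(uv[:,0]-u0+.5)/s-.5,y0+(uv[:,1]+.5)/s-.5]
E
cat > fit.py <<'E'
from geo import *
mm=1e-3
# order: label (+x+y),(+x-y),(-x-y),(-x+y); lid corners same order; dots +y..-y
S=px([(208,165),(250,210),(232,235),(182,187),(238,33),(422,205),(207,376),(37,190),(218,87),(249,117),(281,148),(313,181),(346,214)],215,120)
T=px([(180,192),(277,193),(276,231),(178,230),(30,35),(428,40),(428,362),(33,362),(86,108),(156,109),(226,111),(297,111),(367,112)],155,130)
def lidpts(xd,sp):
    L=[(106,28),(106,-28),(84,-28),(84,28),(200,120),(200,-120),(0,-120),(0,120)]+[(xd,sp*i) for i in(2,1,0,-1,-2)]
    return np.c_[np.array(L),np.full(13,12.)]*mm
def lid(p): return R.from_euler("ZY",[p[2],-p[3]]).as_matrix(), np.array([p[0],p[1],.09])
w=np.r_[np.full(4,1.),np.full(4,.7),np.full(5,1.)][:,None]
# holder
HS=px([(515,200),(665,347),(765,270)],295,205,475); HT=px([(525,227),(755,212),(743,70),(515,82)],295,150,475)
GS=px([(620,65),(662,85),(690,62),(650,48)],295,205,475); GT=px([(625,92),(690,92),(692,45),(630,47)],295,150,475)
sg=np.array([(-1,1),(-1,-1),(1,-1),(1,1)])
def res(p,parts=False):
    M,o=lid(p); ks,kt=p[6:8]; W=lidpts(p[4],p[5])@M.T+o
    r1=(proj("side",W,ks)-S)*w; r2=(proj("top",W,kt)-T)*w
    hx,hy,yaw,a,b,sx,sy=p[8:15]; Z=R.from_euler("z",yaw).as_matrix()
    B=np.c_[sg*[a*mm,b*mm],np.full(4,p[15]*mm)]@Z.T+[hx,hy,0]
    G=np.c_[sg*[.015,.019],np.full(4,.176)]@Z.T+[sx,sy,0]
    r=[r1,r2,proj("side",B[:3],ks)-HS,proj("top",B,kt)-HT,proj("side",G,ks)-GS,proj("top",G,kt)-GT]
    if parts: return r,M,o
    return np.r_[np.concatenate(r).ravel(),p[6:8]/.05,(p[15]-10)/8]
p0=[.65,.2,0,.4,160,44,0,0,.75,-.13,0,45,70,.75,-.13,10]
s=least_squares(res,p0,loss="soft_l1",x_scale=np.maximum(np.abs(p0),.1)); p=s.x
r,M,o=res(p,True); np.set_printoptions(precision=4,suppress=True)
print(p)
for q in r: print(q.round(1).tolist())
lab=M@[.095,0,.012]+o; print("label",lab,"normal",M[:,2],"scanner-holder",p[13:15]-p[8:10])
J=np.linalg.pinv(s.jac.T@s.jac); print("sd(px .3)",.3*np.sqrt(np.diag(J)))
np.savez("fit.npz",M=M,lab=lab,h=p[8:11],s=p[13:15])
E
python3 fit.py
```

```text
[  0.5556   0.2208  -0.0252   0.3648 154.8941  42.0213  -0.0052  -0.0229
   0.6482  -0.1758   0.0467  47.7702  75.1598   0.6488  -0.1711   8.9945]
[[-0.2, 1.0], [-0.2, 0.7], [-1.4, -0.5], [0.3, 0.4], [0.0, -1.2], [0.5, -0.3], [-0.6, 1.3], [-0.7, 0.1], [-0.1, 0.1], [-0.2, 0.1], [-0.2, 0.2], [-0.1, 0.1], [-0.0, 0.1]]
[[0.3, -0.2], [-0.5, -0.2], [-0.3, -0.5], [0.8, -0.5], [-0.8, -0.6], [-0.1, -0.6], [-0.1, 0.9], [0.0, 0.2], [0.1, -0.0], [0.1, -0.1], [0.2, -0.3], [0.0, -0.1], [0.1, -0.2]]
[[-0.9, -0.1], [-0.6, 0.1], [0.7, 0.1]]
[[0.3, -0.8], [0.1, -0.4], [-0.2, 0.1], [0.2, 0.2]]
[[-1.0, -0.2], [-1.0, 3.4], [0.7, 3.2], [0.2, -1.4]]
[[0.7, 0.4], [0.6, -0.3], [-0.7, -0.7], [-1.2, -0.4]]
label [0.64   0.2186 0.1351] normal [-0.3566  0.009   0.9342] scanner-holder [0.0006 0.0048]
sd(px .3) [0.0004 0.0005 0.0031 0.006  0.4571 0.2476 0.0149 0.0152 0.0006 0.0004
 0.0049 0.4593 0.4227 0.0004 0.0005 1.1735]
```

```bash
python3 - <<'E'
from geo import *
import cv2
d=np.load("fit.npz"); h=d["h"]; Z=R.from_euler("z",h[2]).as_matrix()
sg=np.array([(-1,1),(-1,-1),(1,-1),(1,1)])
def box(a,b,z,o): return np.c_[sg*[a,b],np.full(4,z)]@Z.T+[o[0],o[1],0]
L=[(box(.015,.019,.176,d["s"]),(0,0,255)),(box(.028,.051,.054,h),(0,255,0)),(box(.018,.042,.066,d["s"]),(255,0,255)),(box(.015,.019,.079,d["s"]),(0,0,255))]
out=[]
for n,x0,y0,k in(("side",295,205,-.005),("top",295,150,-.023)):
    im=cv2.imread(f"pics/{n}0.png")[y0:y0+65,x0:x0+55]
    im=cv2.convertScaleAbs(cv2.resize(im,None,fx=7,fy=7,interpolation=cv2.INTER_CUBIC),alpha=1.8,beta=20)
    for P,c in L:
        q=(proj(n,P,k)-[x0,y0]+.5)*7-.5
        cv2.polylines(im,[q.round().astype(int)],True,c,1)
    out.append(im)
cv2.imwrite("pics/ov.png",np.hstack(out))
E
```

```text
(no output)
```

View pics/ov.png

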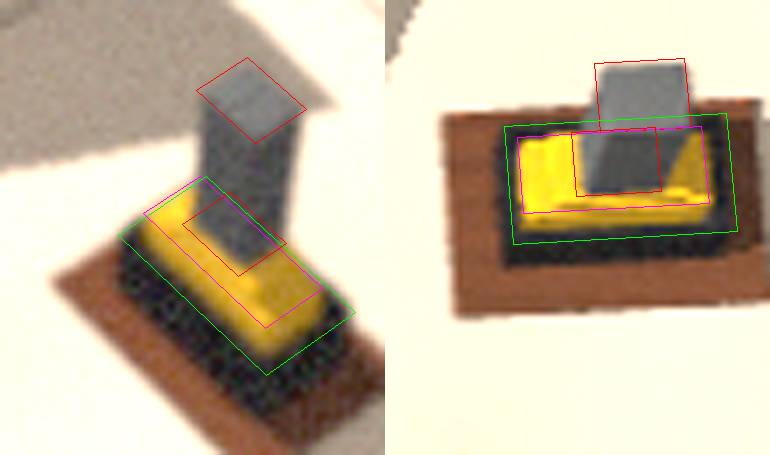

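The overlay fits the handle top and head outline to within 1–2 px in both views. The grasp point is (0.649, -0.171). Next I'll work out the moves.

```bash
cat >> geo.py <<'E'
from cell import observe
def tool(yaw=0,Z=(0,0,-1),flip=False):
    z=np.array(Z,float); z/=np.linalg.norm(z); y=np.array([-np.sin(yaw),np.cos(yaw),0]); y-=z*(y@z); y/=np.linalg.norm(y)
    return np.c_[np.cross(y,z),y,z]
def delta(pos,M):
    o=observe(); Rc=R.from_rotvec(o["ee_rot"]); 
    return ((np.array(pos)-o["position"])*1e3).round(1),(R.from_matrix(M)*Rc.inv()).as_rotvec().round(4)
E
python3 - <<'E'
from geo import *
print(R.from_rotvec(observe()["ee_rot"]).as_matrix().round(3))
print(delta([.649,-.171,.26],tool(.047)))
E
```

```text
[[-0.962  0.272 -0.   ]
 [ 0.272  0.962 -0.001]
 [-0.    -0.001 -1.   ]]
(array([ 478.9, -771.9,   34. ]), array([ 0.0014, -0.    ,  0.3229]))
```

step_arm(steps=[[20,-32,2,0,0,0.0135],[20,-32,2,0,0,0.0135],[20,-32,2,0,0,0.0135],[20,-32,2,0,0,0.0135],[20,-32,2,0,0,0.0135],[20,-32,2,0,0,0.0135],[20,-32,2,0,0,0.0135],[20,-32,2,0,0,0.0135],[20,-32,2,0,0,0.0135],[20,-32,2,0,0,0.0135],[20,-32,2,0,0,0.0135],[20,-32,2,0,0,0.0135],[20,-32,2,0,0,0.0135],[20,-32,2,0,0,0.0135],[20,-32,2,0,0,0.0135],[20,-32,2,0,0,0.0135],[20,-32,2,0,0,0.0135],[20,-32,0,0,0,0.0135],[20,-32,0,0,0,0.0135],[20,-32,0,0,0,0.0135]], gripper=1)

```text
clock: 1.77
position: [0.5707, -0.0403, 0.2605]
ee_rot: [-0.008, -3.141, -0.0]
force: [1.0, 0.0, 0.0]
width: 1.001
gripper_force: 0.0
```

step_arm(steps=[[20,-32,0,0,0,0.0135],[20,-32,0,0,0,0.0135],[20,-32,0,0,0,0.0135],[19,-32,0,0,0,0.0135],[0,-4,0,0,0,0],[0,0,0,0,0,0],[0,0,0,0,0,0],[0,0,0,0,0,0]])

```text
clock: 2.43
position: [0.649, -0.1688, 0.2605]
ee_rot: [0.078, -3.14, -0.002]
force: [0.3, 0.3, -0.1]
width: 0.999
gripper_force: 0.0
```

```bash
python3 - <<'E'
from geo import *
import cv2
print(observe()["clock"],delta([.649,-.171,.127],tool(.047)))
E
```

```text
2.4333 (array([   0. ,   -2.2, -133.5]), array([-0.0013, -0.0006, -0.0028]))
```

step_arm(steps=[[0,-2,-20,0,0,0],[0,0,-25,0,0,0],[0,0,-25,0,0,0],[0,0,-25,0,0,0],[0,0,-20,0,0,0],[0,0,-13,0,0,0],[0,0,-5,0,0,0],[0,0,0,0,0,0],[0,0,0,0,0,0]])

```text
clock: 3.18
position: [0.6498, -0.1722, 0.1288]
ee_rot: [-0.077, 3.139, -0.0]
force: [1.2, -0.8, -0.8]
width: 1.002
gripper_force: 0.0
```

```bash
python3 - <<'E'
from geo import *
import cv2
print(observe()["clock"],delta([.649,-.171,.127],tool(.047)),observe()["force"])
out=[]
for n,x0,y0 in(("side",270,170),("top",290,130)):
    im=cv2.cvtColor(cams.get_image(n),cv2.COLOR_RGB2BGR)[y0:y0+100,x0:x0+90]
    out.append(cv2.convertScaleAbs(cv2.resize(im,None,fx=4.4,fy=4.4,interpolation=cv2.INTER_CUBIC),alpha=1.8,beta=20))
cv2.imwrite("pics/g.png",np.hstack(out))
E
```

```text
3.1833 (array([-0.8,  1.2, -1.8]), array([ 0.    ,  0.0012, -0.0018])) [ 1.16993462 -0.7710706  -0.75547426]
```

View pics/g.png

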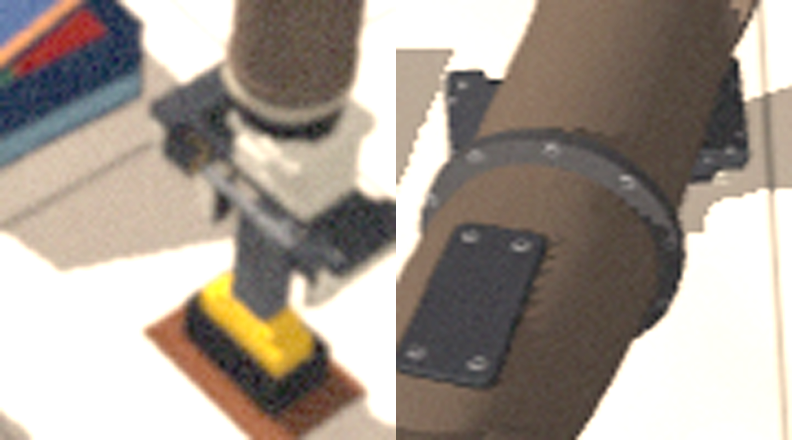

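The side view shows the open fingers straddling the grey handle, which comes down at about (262,265) in the crop, between the fingertips at (215,210) and (315,285). The arm hides the scanner in the top view. I'll close gently first and then tighten.

step_arm(steps=[[0,0,0,0,0,0],[0,0,0,0,0,0],[0,0,0,0,0,0],[0,0,0,0,0,0],[0,0,0,0,0,0],[0,0,0,0,0,0],[0,0,0,0,0,0],[0,0,0,0,0,0],[0,0,0,0,0,0],[0,0,0,0,0,0]], gripper=0, force=12)

```text
clock: 4.12
position: [0.6492, -0.1725, 0.1276]
ee_rot: [0.076, -3.14, -0.0]
force: [0.0, 1.3, -1.3]
width: 0.418
gripper_force: 12.0
```

step_arm(steps=[[0,0,0,0,0,0],[0,0,0,0,0,0],[0,0,0,0,0,0],[0,0,0,0,0,0]], force=45)

```text
clock: 4.45
position: [0.6491, -0.1726, 0.1276]
ee_rot: [0.076, -3.14, -0.0]
force: [-0.1, 0.0, -1.1]
width: 0.41
gripper_force: 45.0
```

step_arm(steps=[[0,0,4,0,0,0],[0,0,8,0,0,0],[0,0,12,0,0,0],[0,0,16,0,0,0],[0,0,20,0,0,0],[0,0,20,0,0,0],[0,0,20,0,0,0],[0,0,20,0,0,0],[0,0,20,0,0,0],[0,0,10,0,0,0],[0,0,0,0,0,0],[0,0,0,0,0,0],[0,0,0,0,0,0]])

```text
clock: 5.53
position: [0.6486, -0.1724, 0.2766]
ee_rot: [0.076, -3.139, -0.001]
force: [1.2, 0.6, -3.0]
width: 0.413
gripper_force: 45.0
```

```bash
python3 - <<'E'
from geo import *
d=np.load("fit.npz"); n=d["M"][:,2]; o=observe()
print(o["clock"],o["force"],o["ft_torque"],o["width"],o["position"])
print(delta(d["lab"]+n*(.05+.1016),tool(-.025,-n)), n, tool(-.025,-n)[:,1],d["M"][:,1])
E
```

```text
5.5333 [ 1.20042946  0.62419016 -2.97399058] [ 0.0441517  -0.02351599 -0.01310824] 0.4127655910390272 [ 0.64863628 -0.17235785  0.27657798]
(array([-6.270e+01,  3.924e+02,  1.000e-01]), array([ 0.0036, -0.3665, -0.0724])) [-0.35663162  0.00897993  0.93420193] [ 2.50195994e-02  9.99686959e-01 -5.81623634e-05] [ 2.51718604e-02  9.99683139e-01 -8.67361738e-19]
```

step_arm(steps=[[-3,10,1,0,-0.02,-0.004],[-3,18,1,0,-0.02,-0.004],[-3,22,0,0,-0.02,-0.004],[-3,22,0,0,-0.02,-0.004],[-3,22,0,0,-0.02,-0.004],[-3,22,0,0,-0.02,-0.004],[-3,22,0,0,-0.02,-0.004],[-3,22,0,0,-0.02,-0.004],[-3,22,0,0,-0.02,-0.004],[-3,22,0,0,-0.02,-0.004],[-3,22,0,0,-0.02,-0.004],[-3,22,0,0,-0.02,-0.004],[-3,22,0,0,-0.02,-0.004],[-3,22,0,0,-0.02,-0.004],[-3,22,0,0,-0.02,-0.004],[-3,22,0,0,-0.02,-0.004],[-4,22,0,0,-0.02,-0.004],[-5,22,0,0,-0.02,-0.004],[-4,12,0,0,-0.007,0],[-2,0,0,0,0,0]])

```text
clock: 7.2
position: [0.5838, 0.2234, 0.2777]
ee_rot: [0.026, 2.777, -0.011]
force: [-0.7, 0.7, -2.8]
width: 0.416
gripper_force: 45.0
```

step_arm(steps=[[0,0,0,0,0,0],[0,0,0,0,0,0],[0,0,0,0,0,0],[0,0,0,0,0,0]])

```text
clock: 7.53
position: [0.5866, 0.2179, 0.2796]
ee_rot: [0.037, 2.775, -0.013]
force: [0.7, -0.6, -2.1]
width: 0.41
gripper_force: 45.0
```

```bash
python3 - <<'E'
from geo import *
import cv2
d=np.load("fit.npz"); n=d["M"][:,2]; o=observe()
print(o["clock"],o["force"],o["ft_torque"],o["force"]@n)
print(delta(d["lab"]+n*(.05+.1016),tool(-.025,-n)))
x0,y0=200,90
im=cv2.cvtColor(cams.get_image("side"),cv2.COLOR_RGB2BGR)[y0:y0+130,x0:x0+130]
im=cv2.convertScaleAbs(cv2.resize(im,None,fx=4.6,fy=4.6,interpolation=cv2.INTER_CUBIC),alpha=1.8,beta=20)
# predicted head underside + hood tip outline at the commanded pose
Rt=R.from_rotvec(o["ee_rot"]).as_matrix(); S0=o["position"]+Rt[:,2]*.1016
sg=np.array([(-1,1),(-1,-1),(1,-1),(1,1)])
for a,b,z in((.018,.042,0),(.018,.042,.04),(.015,.019,.15)):
    P=np.c_[sg*[a,b],np.full(4,-z)]@Rt.T+S0
    cv2.polylines(im,[((proj("side",P,-.005)-[x0,y0]+.5)*4.6-.5).round().astype(int)],True,(0,0,255),1)
L=d["lab"]+np.c_[sg*[.011,.028],np.zeros(4)]@d["M"].T
cv2.polylines(im,[((proj("side",L,-.005)-[x0,y0]+.5)*4.6-.5).round().astype(int)],True,(0,255,0),1)
cv2.imwrite("pics/a.png",im)
E
```

```text
7.5333 [ 0.74397849 -0.62785054 -2.06063034] [-2.05548248e-05  6.64001146e-01  3.34649938e-02] -2.196009146354024
(array([-0.7,  2.1, -2.9]), array([0.0043, 0.0017, 0.0026]))
```

View pics/a.png

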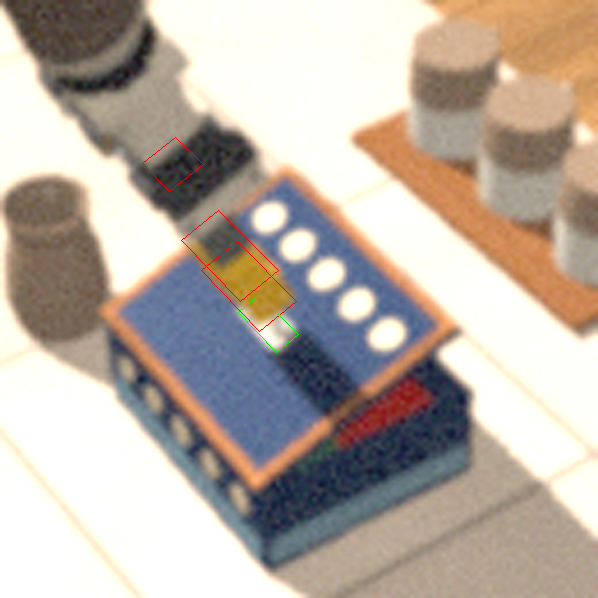

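The side view shows the scanner tilted over the lid, with the head at (250,275) matching the predicted outline. The label at (270,325) lies directly down the normal. Now I'll approach along the normal.

step_arm(steps=[[0.8,1,-3,0.004,0.002,0.002],[1.2,1,-5,0,0,0],[1.8,0,-5,0,0,0],[1.8,0,-5,0,0,0],[1.8,0,-5,0,0,0],[1.6,0,-4,0,0,0],[1,0,-3,0,0,0],[0,0,0,0,0,0],[0,0,0,0,0,0],[0,0,0,0,0,0],[0,0,0,0,0,0]])

```text
clock: 8.5
position: [0.5963, 0.2215, 0.2501]
ee_rot: [0.032, 2.776, -0.005]
force: [0.0, 0.4, -2.7]
width: 0.409
gripper_force: 45.0
```

```bash
cat > st.py <<'E'
from geo import *
d=np.load("fit.npz"); M=d["M"]; o=observe(); Rt=R.from_rotvec(o["ee_rot"]).as_matrix()
p=M.T@(o["position"]+Rt[:,2]*.1016-d["lab"])*1e3
print("t",o["clock"],"in label mm",p.round(1),"Flabel",(M.T@o["force"]).round(2),"tq",(M.T@o["ft_torque"]).round(2),"rot err",(M.T@(R.from_matrix(tool(-.025,-M[:,2]))*R.from_rotvec(o["ee_rot"]).inv()).as_rotvec()).round(4))
E
python3 st.py
```

```text
t 8.5 in label mm [ 0.2  1.9 21.4] Flabel [-0.93  0.38 -2.53] tq [ 0.03  0.6  -0.06] rot err [-0.001   0.0004 -0.0014]
```

step_arm(steps=[[0.3,-1,-0.9,0,0,0],[0.4,-0.5,-0.9,0,0,0],[0.4,0,-0.9,0,0,0],[0.3,0,-0.9,0,0,0],[0,0,0,0,0,0],[0,0,0,0,0,0],[0,0,0,0,0,0],[0,0,0,0,0,0]])

```text
clock: 9.17
position: [0.5977, 0.2199, 0.2462]
ee_rot: [0.033, 2.777, -0.006]
force: [0.1, 0.6, -2.6]
width: 0.41
gripper_force: 45.0
```

```bash
python3 st.py
```

```text
t 9.1667 in label mm [ 0.   0.3 17.3] Flabel [-0.85  0.63 -2.45] tq [0.02 0.64 0.02] rot err [-0.0007  0.0001 -0.0015]
```

step_arm(steps=[[0.4,0,-0.9,0,0,0],[0,0,0,0,0,0],[0.3,0,-0.9,0,0,0],[0,0,0,0,0,0],[0,0,0,0,0,0]])

```text
clock: 9.58
position: [0.5983, 0.2198, 0.2442]
ee_rot: [0.033, 2.777, -0.006]
force: [0.7, -0.5, -2.7]
width: 0.41
gripper_force: 45.0
```

```bash
python3 st.py
```

```text
t 9.5833 in label mm [-0.1  0.2 15.3] Flabel [-0.34 -0.47 -2.75] tq [0.01 0.62 0.05] rot err [-0.0005 -0.0001 -0.0015]
```

step_arm(steps=[[0.4,0,-0.9,0,0,0],[0,0,0,0,0,0],[0,0,0,0,0,0]])

```text
clock: 9.83
position: [0.5987, 0.2199, 0.2434]
ee_rot: [0.033, 2.777, -0.006]
force: [0.2, 0.1, -3.0]
width: 0.407
gripper_force: 45.0
```

step_arm(steps=[[0.4,0,-0.9,0,0,0],[0,0,0,0,0,0],[0,0,0,0,0,0]])

```text
clock: 10.08
position: [0.5991, 0.2199, 0.2425]
ee_rot: [0.032, 2.777, -0.006]
force: [-0.0, -0.2, -2.5]
width: 0.412
gripper_force: 45.0
```

```bash
python3 st.py
```

```text
t 10.0833 in label mm [ 0.   0.2 13.3] Flabel [-0.91 -0.22 -2.38] tq [ 0.02  0.63 -0.01] rot err [-0.0005 -0.0001 -0.0015]
```

step_arm(steps=[[0.4,0,-0.9,0,0,0],[0,0,0,0,0,0],[0,0,0,0,0,0]])

```text
clock: 10.33
position: [0.5995, 0.2199, 0.2416]
ee_rot: [0.033, 2.777, -0.006]
force: [-0.2, 0.1, -2.4]
width: 0.412
gripper_force: 45.0
```

step_arm(steps=[[0.3,0,-0.9,0,0,0],[0,0,0,0,0,0],[0,0,0,0,0,0]])

```text
clock: 10.58
position: [0.5998, 0.2199, 0.2407]
ee_rot: [0.032, 2.777, -0.006]
force: [-1.0, -0.5, -3.0]
width: 0.411
gripper_force: 45.0
```

```bash
python3 st.py
```

```text
t 10.5833 in label mm [ 0.   0.3 11.4] Flabel [-1.98 -0.48 -2.48] tq [0.02 0.69 0.03] rot err [-0.0006 -0.0001 -0.0015]
```

step_arm(steps=[[0.4,0,-0.9,0,0,0],[0,0,0,0,0,0],[0,0,0,0,0,0]])

```text
clock: 10.83
position: [0.6002, 0.2199, 0.2398]
ee_rot: [0.033, 2.777, -0.006]
force: [0.6, -0.7, -2.7]
width: 0.412
gripper_force: 45.0
```

```bash
python3 st.py
```

```text
t 10.8333 in label mm [ 0.1  0.3 10.4] Flabel [-0.39 -0.73 -2.72] tq [0.03 0.67 0.03] rot err [-0.0006 -0.0001 -0.0014]
```

step_arm(steps=[[0.3,0,-0.9,0,0,0],[0,0,0,0,0,0],[0,0,0,0,0,0]])

```text
clock: 11.08
position: [0.6005, 0.2198, 0.2389]
ee_rot: [0.033, 2.777, -0.006]
force: [-0.3, -0.1, -2.3]
width: 0.411
gripper_force: 45.0
```

```bash
python3 st.py
```

```text
t 11.0833 in label mm [0.1 0.3 9.4] Flabel [-1.14 -0.1  -2.05] tq [ 0.02  0.66 -0.07] rot err [-0.0006 -0.0001 -0.0014]
```

step_arm(steps=[[0.4,0,-0.9,0,0,0],[0,0,0,0,0,0],[0,0,0,0,0,0]])

```text
clock: 11.33
position: [0.6009, 0.2199, 0.238]
ee_rot: [0.032, 2.777, -0.006]
force: [-0.9, 0.2, -1.8]
width: 0.409
gripper_force: 45.0
```

```bash
python3 st.py
```

```text
t 11.3333 in label mm [0.1 0.3 8.5] Flabel [-1.45  0.17 -1.34] tq [ 0.05  0.66 -0.05] rot err [-0.0006 -0.     -0.0015]
```

step_arm(steps=[[0.3,0,-0.9,0,0,0],[0,0,0,0,0,0],[0,0,0,0,0,0]])

```text
clock: 11.58
position: [0.6012, 0.2198, 0.2371]
ee_rot: [0.033, 2.777, -0.006]
force: [-0.5, -0.2, -2.7]
width: 0.413
gripper_force: 45.0
```

```bash
python3 st.py
```

```text
t 11.5833 in label mm [0.1 0.3 7.5] Flabel [-1.41 -0.19 -2.35] tq [ 0.01  0.68 -0.01] rot err [-0.0006 -0.     -0.0014]
```

step_arm(steps=[[0.4,0,-0.9,0,0,0],[0,0,0,0,0,0],[0,0,0,0,0,0]])

```text
clock: 11.83
position: [0.6016, 0.2199, 0.2362]
ee_rot: [0.033, 2.777, -0.006]
force: [0.9, 0.0, -2.3]
width: 0.412
gripper_force: 45.0
```

```bash
python3 st.py
```

```text
t 11.8333 in label mm [0.1 0.3 6.5] Flabel [ 0.03  0.03 -2.45] tq [ 0.05  0.65 -0.02] rot err [-0.0006 -0.0001 -0.0015]
```

step_arm(steps=[[0.3,0,-0.9,0,0,0],[0,0,0,0,0,0],[0,0,0,0,0,0]])

```text
clock: 12.08
position: [0.6019, 0.2199, 0.2353]
ee_rot: [0.033, 2.777, -0.006]
force: [1.1, 0.5, -2.8]
width: 0.412
gripper_force: 45.0
```

```bash
python3 st.py
```

```text
t 12.0833 in label mm [0.1 0.3 5.6] Flabel [ 0.02  0.56 -2.97] tq [0.05 0.66 0.04] rot err [-0.0006 -0.0001 -0.0015]
```

step_arm(steps=[[0.4,0,-0.9,0,0,0],[0,0,0,0,0,0],[0,0,0,0,0,0]])

```text
clock: 12.33
position: [0.6023, 0.2198, 0.2344]
ee_rot: [0.033, 2.777, -0.006]
force: [-0.7, 0.0, -2.2]
width: 0.412
gripper_force: 45.0
```

```bash
python3 st.py
```

```text
t 12.3333 in label mm [0.1 0.3 4.6] Flabel [-1.47 -0.02 -1.75] tq [-0.02  0.65  0.01] rot err [-0.0005 -0.0001 -0.0014]
```

step_arm(steps=[[0.3,0,-0.9,0,0,0],[0,0,0,0,0,0],[0,0,0,0,0,0]])

```text
clock: 12.58
position: [0.6026, 0.2199, 0.2335]
ee_rot: [0.033, 2.777, -0.006]
force: [-0.0, 0.2, -2.0]
width: 0.415
gripper_force: 45.0
```

```bash
python3 st.py
```

```text
t 12.5833 in label mm [0.1 0.3 3.6] Flabel [-0.72  0.18 -1.87] tq [0.02 0.64 0.02] rot err [-0.0006 -0.0001 -0.0014]
```

step_arm(steps=[[0.4,0,-0.9,0,0,0],[0,0,0,0,0,0],[0,0,0,0,0,0]])

```text
clock: 12.83
position: [0.603, 0.2199, 0.2331]
ee_rot: [0.033, 2.776, -0.005]
force: [-4.4, -1.2, 4.8]
width: 0.413
gripper_force: 45.0
```

```bash
python3 st.py
```

```text
t 12.8333 in label mm [0.4 0.5 3.2] Flabel [-2.38 -1.33  6.05] tq [-0.28  1.22  0.01] rot err [-0.001   0.0003 -0.0013]
```

step_arm(steps=[[0.3,0,-0.9,0,0,0],[0,0,0,0,0,0],[0,0,0,0,0,0]])

```text
clock: 13.08
position: [0.6033, 0.2199, 0.2329]
ee_rot: [0.033, 2.776, -0.005]
force: [-8.7, -1.8, 13.3]
width: 0.414
gripper_force: 45.0
```

```bash
python3 st.py
```

```text
t 13.0833 in label mm [0.6 0.5 2.9] Flabel [-3.38 -2.01 15.54] tq [-0.67  1.8  -0.02] rot err [-0.0013  0.0006 -0.0011]
```

Contact comes at about 3.5 mm with roughly 9 N per mm. The net force is now about 18 N, which is too much, so I'll back off 1 mm and hold.

step_arm(steps=[[-0.4,0,0.9,0,0,0],[0,0,0,0,0,0],[0,0,0,0,0,0],[0,0,0,0,0,0]])

```text
clock: 13.42
position: [0.6031, 0.22, 0.233]
ee_rot: [0.033, 2.776, -0.006]
force: [-3.4, -0.4, 4.8]
width: 0.41
gripper_force: 45.0
```

```bash
python3 st.py; python3 - <<'E'
from geo import *
import cv2
d=np.load("fit.npz"); o=observe(); x0,y0=205,100; out=[]
Rt=R.from_rotvec(o["ee_rot"]).as_matrix(); S0=o["position"]+Rt[:,2]*.1016
sg=np.array([(-1,1),(-1,-1),(1,-1),(1,1)])
im=cv2.cvtColor(cams.get_image("side"),cv2.COLOR_RGB2BGR); cv2.imwrite("pics/p_raw.png",im)
im=im[y0:y0+100,x0:x0+120]
im=cv2.convertScaleAbs(cv2.resize(im,None,fx=6,fy=6,interpolation=cv2.INTER_CUBIC),alpha=1.8,beta=20)
def dr(P,c): cv2.polylines(im,[((proj("side",P,-.005)-[x0,y0]+.5)*6-.5).round().astype(int)],True,c,1)
for z in(0,.04): dr(np.c_[sg*[.018,.042],np.full(4,-z)]@Rt.T+S0,(0,0,255))
M,l=d["M"],d["lab"]
for a,b in((.011,.028),):dr(l+np.c_[sg*[a,b],np.zeros(4)]@M.T,(0,255,0))
dr(l+np.c_[sg*[.1,.12]+[.005,0],np.zeros(4)]@M.T,(0,255,0))
cv2.imwrite("pics/p.png",im)
E
```

```text
t 13.4167 in label mm [0.5 0.5 3. ] Flabel [-1.4  -0.53  5.69] tq [-0.22  0.97  0.  ] rot err [-0.001   0.0005 -0.0013]
```

View pics/p.png

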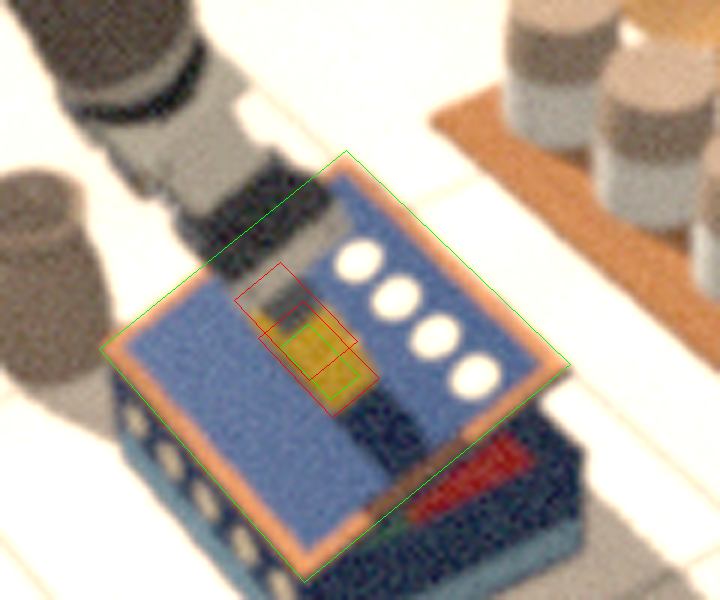

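The view shows the head sitting on the label at (320,360), with the overlay label (green) under it, and the lid unmoved. Net force is about 8 N. I'll hold still for 2.3 s.

step_arm(steps=[[0,0,0,0,0,0],[0,0,0,0,0,0],[0,0,0,0,0,0],[0,0,0,0,0,0],[0,0,0,0,0,0],[0,0,0,0,0,0],[0,0,0,0,0,0],[0,0,0,0,0,0],[0,0,0,0,0,0],[0,0,0,0,0,0],[0,0,0,0,0,0],[0,0,0,0,0,0],[0,0,0,0,0,0],[0,0,0,0,0,0]])

```text
clock: 14.63
position: [0.6031, 0.22, 0.2329]
ee_rot: [0.033, 2.776, -0.006]
force: [-4.4, -0.2, 5.6]
width: 0.41
gripper_force: 45.0
```

```bash
python3 st.py
```

```text
t 14.6333 in label mm [0.4 0.5 3. ] Flabel [-2.08 -0.34  6.77] tq [-0.27  1.07  0.04] rot err [-0.0009  0.0004 -0.0014]
```

step_arm(steps=[[0,0,0,0,0,0],[0,0,0,0,0,0],[0,0,0,0,0,0],[0,0,0,0,0,0],[0,0,0,0,0,0],[0,0,0,0,0,0],[0,0,0,0,0,0],[0,0,0,0,0,0],[0,0,0,0,0,0],[0,0,0,0,0,0],[0,0,0,0,0,0],[0,0,0,0,0,0],[0,0,0,0,0,0],[0,0,0,0,0,0]])

```text
clock: 15.8
position: [0.6031, 0.22, 0.2329]
ee_rot: [0.033, 2.776, -0.006]
force: [-4.5, -0.9, 5.0]
width: 0.413
gripper_force: 45.0
```

```bash
python3 st.py
```

```text
t 15.8 in label mm [0.4 0.5 3. ] Flabel [-2.4  -0.98  6.31] tq [-0.29  1.08  0.02] rot err [-0.0009  0.0004 -0.0014]
```

The 2.3 s hold was steady. The moment hints at a slightly heavier hinge-side edge, so I'll flatten by 0.03 rad about the hood and hold once more as a margin against tilt error.

step_arm(steps=[[1,0,0.4,0,0.01,0],[0,0,0,0,0,0],[1,0,0.4,0,0.01,0],[0,0,0,0,0,0],[1,0,0.3,0,0.01,0],[0,0,0,0,0,0],[0,0,0,0,0,0]])

```text
clock: 16.38
position: [0.6061, 0.22, 0.234]
ee_rot: [0.033, 2.806, -0.006]
force: [-4.5, -0.9, 5.9]
width: 0.41
gripper_force: 45.0
```

```bash
python3 st.py
```

```text
t 16.3833 in label mm [0.5 0.5 2.9] Flabel [-2.04 -1.05  7.15] tq [-0.2   0.85 -0.06] rot err [-0.0002 -0.0298 -0.0014]
```

step_arm(steps=[[0,0,0,0,0,0],[0,0,0,0,0,0],[0,0,0,0,0,0],[0,0,0,0,0,0],[0,0,0,0,0,0],[0,0,0,0,0,0],[0,0,0,0,0,0],[0,0,0,0,0,0],[0,0,0,0,0,0],[0,0,0,0,0,0],[0,0,0,0,0,0],[0,0,0,0,0,0],[0,0,0,0,0,0],[0,0,0,0,0,0],[0,0,0,0,0,0],[0,0,0,0,0,0],[0,0,0,0,0,0],[0,0,0,0,0,0],[0,0,0,0,0,0],[0,0,0,0,0,0]])

```text
clock: 18.05
position: [0.6061, 0.22, 0.234]
ee_rot: [0.033, 2.806, -0.006]
force: [-2.4, -0.7, 5.9]
width: 0.413
gripper_force: 45.0
```

step_arm(steps=[[0,0,0,0,0,0],[0,0,0,0,0,0],[0,0,0,0,0,0],[-0.4,0,0.9,0,0,0],[-0.8,0,2,0,0,0],[-2,0,5,0,0,0],[-4,0,10,0,0,0],[-5,0,15,0,0,0],[-5,0,15,0,0,0],[0,0,0,0,0,0],[0,0,0,0,0,0],[0,0,0,0,0,0]])

```text
clock: 19.05
position: [0.5885, 0.2198, 0.2812]
ee_rot: [0.032, 2.807, -0.007]
force: [-0.6, 0.2, -3.6]
width: 0.412
gripper_force: 45.0
```

```bash
python3 - <<'E'
from geo import *
o=observe(); print(o["clock"],o["force"])
print(delta([.6491,-.1726,.2276],R.from_rotvec([.076,-3.14,0]).as_matrix()))
E
```

```text
19.05 [-0.61226693  0.15403332 -3.61228848]
(array([  60.6, -392.4,  -53.6]), array([-0.0034,  0.3352,  0.0708]))
```

step_arm(steps=[[3,-10,0,0,0.02,0.004],[3,-18,0,0,0.02,0.004],[3,-22,0,0,0.02,0.004],[3,-22,0,0,0.02,0.004],[3,-22,0,0,0.02,0.004],[3,-22,0,0,0.02,0.004],[3,-22,0,0,0.02,0.004],[3,-22,0,0,0.02,0.004],[4,-22,0,0,0.02,0.004],[4,-22,0,0,0.02,0.004],[4,-22,0,0,0.02,0.004],[4,-22,0,0,0.02,0.004],[4,-22,0,0,0.02,0.004],[4,-22,0,0,0.02,0.004],[4,-22,0,0,0.02,0.004],[3,-22,0,0,0.02,0.004],[3,-22,0,0,0.015,0.004],[2,-20,0,0,0,0.003],[0,-12,0,0,0,0],[0,-2,0,0,0,0]])

```text
clock: 20.72
position: [0.6479, -0.1757, 0.2805]
ee_rot: [0.068, -3.139, -0.001]
force: [-1.4, -0.7, -2.6]
width: 0.407
gripper_force: 45.0
```

step_arm(steps=[[0,0,0,0,0,0],[0,0,0,0,0,0],[0,0,0,0,0,0],[0,0,0,0,0,0],[0,0,0,0,0,0]])

```text
clock: 21.13
position: [0.6489, -0.1708, 0.2818]
ee_rot: [-0.078, 3.14, 0.005]
force: [0.9, 0.0, -2.3]
width: 0.413
gripper_force: 45.0
```

```bash
cat > hd.py <<'E'
from geo import *
o=observe(); print(o["clock"],o["force"].round(1),delta([.6491,-.1726,.1276],R.from_rotvec([.076,-3.14,0]).as_matrix()))
E
python3 hd.py; python3 - <<'E'
from geo import *
import cv2
x0,y0=270,150
im=cv2.cvtColor(cams.get_image("side"),cv2.COLOR_RGB2BGR)[y0:y0+120,x0:x0+110]
cv2.imwrite("pics/r.png",cv2.convertScaleAbs(cv2.resize(im,None,fx=5,fy=5,interpolation=cv2.INTER_CUBIC),alpha=1.8,beta=20))
E
```

```text
21.1333 [ 0.9  0.  -2.3] (array([   0.2,   -1.8, -154.2]), array([-0.0033,  0.0007, -0.0011]))
```

View pics/r.png

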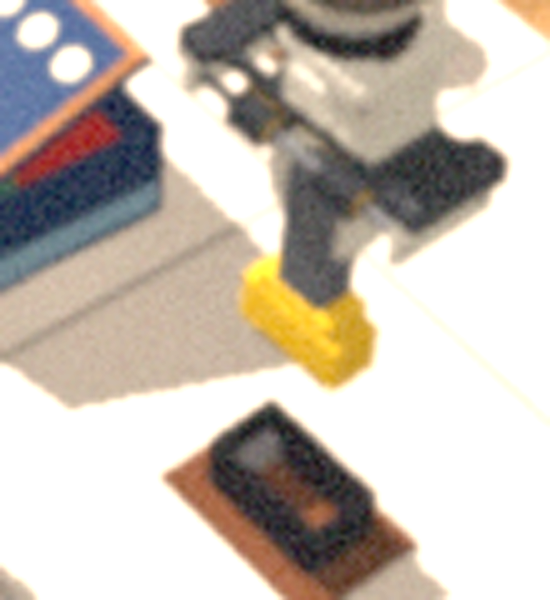

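The scanner hangs upright at (310,320) in the crop, above the empty holder at (290,480), and the pose error is under 2 mm. Lowering now.

step_arm(steps=[[0,-0.8,-8,-0.002,0,0],[0,-1,-14,-0.001,0,0],[0,0,-18,0,0,0],[0,0,-18,0,0,0],[0,0,-18,0,0,0],[0,0,-14,0,0,0],[0,0,-8,0,0,0],[0,0,-4,0,0,0],[0,0,0,0,0,0],[0,0,0,0,0,0],[0,0,0,0,0,0]])

```text
clock: 22.1
position: [0.6493, -0.1742, 0.1807]
ee_rot: [-0.075, 3.139, -0.001]
force: [0.3, 0.4, -2.7]
width: 0.414
gripper_force: 45.0
```

```bash
python3 hd.py
```

```text
22.1 [ 0.3  0.4 -2.7] (array([ -0.2,   1.6, -53.1]), array([0.0006, 0.002 , 0.0006]))
```

step_arm(steps=[[-0.2,1.4,-4,0,0.001,0],[0,0,-5,0,0.001,0],[0,0,-5,0,0,0],[0,0,-5,0,0,0],[0,0,-4,0,0,0],[0,0,-3,0,0,0],[0,0,0,0,0,0],[0,0,0,0,0,0]])

```text
clock: 22.77
position: [0.6484, -0.1726, 0.1534]
ee_rot: [0.075, -3.138, 0.0]
force: [0.8, -0.7, -2.1]
width: 0.411
gripper_force: 45.0
```

```bash
python3 hd.py
```

```text
22.7667 [ 0.8 -0.7 -2.1] (array([  0.7,  -0. , -25.8]), array([ 0.0002, -0.002 ,  0.0006]))
```

step_arm(steps=[[0,0,-4,0,0,0],[0,0,-4,0,0,0],[0,0,-4,0,0,0],[0,0,-4,0,0,0],[0,0,-3,0,0,0],[0,0,-3,0,0,0],[0,0,0,0,0,0],[0,0,0,0,0,0]])

```text
clock: 23.43
position: [0.6484, -0.1725, 0.1314]
ee_rot: [0.075, -3.138, 0.0]
force: [-0.1, 0.2, -1.9]
width: 0.414
gripper_force: 45.0
```

```bash
python3 hd.py
```

```text
23.4333 [-0.1  0.2 -1.9] (array([ 0.7, -0.1, -3.8]), array([ 0.0001, -0.0019,  0.0006]))
```

step_arm(steps=[[0.5,0,-1.5,0,0,0],[0,0,-1.2,0,0,0],[0,0,0,0,0,0],[0,0,0,0,0,0],[0,0,0,0,0,0]])

```text
clock: 23.85
position: [0.6491, -0.1725, 0.129]
ee_rot: [0.075, -3.139, 0.0]
force: [0.1, -0.7, -3.4]
width: 0.41
gripper_force: 45.0
```

step_arm(steps=[[0,0,-0.8,0,0,0],[0,0,0,0,0,0],[0,0,0,0,0,0],[0,0,0,0,0,0]])

```text
clock: 24.18
position: [0.649, -0.1725, 0.1281]
ee_rot: [0.075, -3.138, 0.0]
force: [-0.3, 0.5, -3.1]
width: 0.417
gripper_force: 45.0
```

step_arm(steps=[[0,0,-0.5,0,0,0],[0,0,0,0,0,0],[0,0,0,0,0,0],[0,0,0,0,0,0]])

```text
clock: 24.52
position: [0.649, -0.1725, 0.1276]
ee_rot: [0.075, -3.138, 0.0]
force: [-0.4, 0.3, -2.1]
width: 0.412
gripper_force: 45.0
```

step_arm(steps=[[0,0,-0.5,0,0,0],[0,0,0,0,0,0],[0,0,0,0,0,0],[0,0,0,0,0,0]])

```text
clock: 24.85
position: [0.6491, -0.1726, 0.1276]
ee_rot: [0.075, -3.139, 0.0]
force: [-3.1, 1.9, 5.0]
width: 0.412
gripper_force: 45.0
```

step_arm(steps=[[0,0,-0.4,0,0,0],[0,0,0,0,0,0],[0,0,0,0,0,0],[0,0,0,0,0,0]])

```text
clock: 25.18
position: [0.6491, -0.1725, 0.1276]
ee_rot: [0.075, -3.139, 0.0]
force: [-3.7, 0.3, 8.6]
width: 0.413
gripper_force: 45.0
```

It has seated at exactly the original height of 0.1276. I'll ease the grip, open and retreat.

step_arm(steps=[[0,0,0.5,0,0,0],[0,0,0,0,0,0],[0,0,0,0,0,0]], force=5)

```text
clock: 25.43
position: [0.6493, -0.1725, 0.1276]
ee_rot: [0.075, -3.139, 0.0]
force: [-1.5, 1.0, 5.3]
width: 0.417
gripper_force: 5.0
```

step_arm(steps=[[0,0,0,0,0,0],[0,0,0,0,0,0],[0,0,0,0,0,0],[0,0,0,0,0,0],[0,0,0,0,0,0],[0,0,0,0,0,0],[0,0,0,0,0,0],[0,0,0,0,0,0],[0,0,0,0,0,0],[0,0,0,0,0,0]], gripper=1)

```text
clock: 26.27
position: [0.649, -0.1725, 0.1272]
ee_rot: [0.075, -3.138, 0.0]
force: [0.0, -0.2, 1.2]
width: 0.994
gripper_force: 0.0
```

step_arm(steps=[[0,0,5,0,0,0],[0,0,10,0,0,0],[0,0,20,0,0,0],[0,0,30,0,0,0],[0,0,30,0,0,0],[0,0,30,0,0,0],[-10,0,20,0,0,0],[-30,0,0,0,0,0],[-35,0,0,0,0,0],[-35,0,0,0,0,0],[-35,0,0,0,0,0],[-30,0,0,0,0,0],[-20,0,0,0,0,0],[0,0,0,0,0,0],[0,0,0,0,0,0],[0,0,0,0,0,0]])

```text
clock: 27.6
position: [0.4551, -0.1725, 0.2732]
ee_rot: [0.076, -3.14, 0.001]
force: [-0.0, 0.5, -0.6]
width: 1.002
gripper_force: 0.0
```

```bash
python3 - <<'E'
from geo import *
import cv2
out=[]
for n in("side","top"):
    im=cv2.cvtColor(cams.get_image(n),cv2.COLOR_RGB2BGR)
    old=cv2.imread(f"pics/{n}0.png")
    x0,y0=(205,110) if n=="side" else (150,110)
    f=lambda i:cv2.convertScaleAbs(cv2.resize(i[y0:y0+120,x0:x0+210],None,fx=1.9,fy=2.4,interpolation=cv2.INTER_CUBIC),alpha=1.6,beta=15)
    out.append(np.hstack([f(old),f(im)]))
cv2.imwrite("pics/end.png",np.vstack(out)); print(observe()["clock"])
E
```

```text
27.7
```

View pics/end.png

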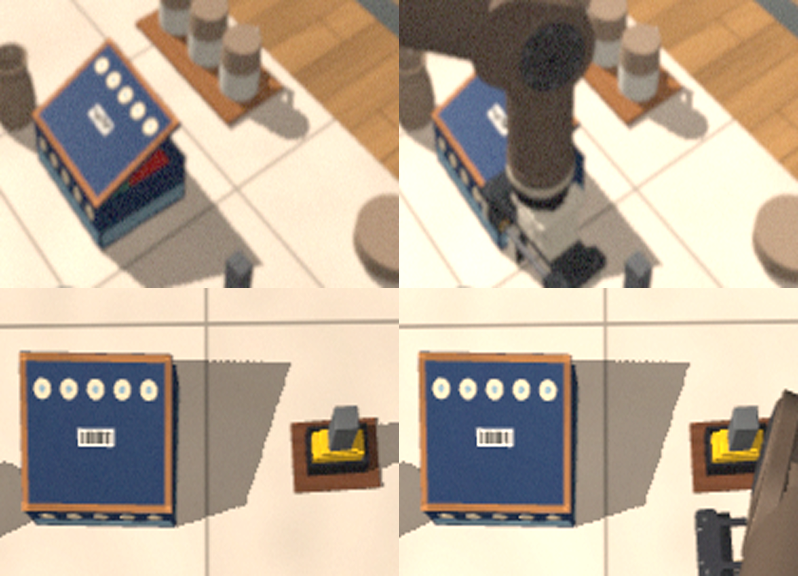

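The start (left) and now (right) views match: the scanner is back at (743,428) against (344,428) before, and the lid and label haven't moved (label at (495,437) against (96,437)). I'll hand the job in.

```bash
python3 -c "
from cell import job
print(job.sign_off())"
```

```text
the job is handed in; nothing more can be done
None
```

I pressed the scanner's hood on the label at about 8 N for two holds of about 2 s each, then stood it back in its holder, let go and handed the job in; sign-off returned no verdict, and the mug, jug and tin were not re-measured at the end.

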